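# Put the check weights back in their fitted cases

### The arm

A 6-joint arm with a two-finger parallel gripper is mounted at the origin on a cart in front of the work surface, level with it; the furniture and walls round the work are solid. World frame = base frame: x ahead of the robot, y to its left, z up, the work surface at z = 0. Lengths are in m, angles in rad, forces in N, time in s.
With the tool pointing down it reaches from about 0.35 to 0.85 m from the base axis. Payload 8.1 kg.
Tool frame: the origin (TCP) lies at the very end of the fingers, on their centre line; the grasp point (between the pads) lies 19 mm behind it; x points along the fingers, y is the direction in which the jaws open and shut, and the axes are right-handed (so a half turn about x gives the same grasp; the last joint's range is limited). The gripper opens to 93 mm and grips with 3 to 60 N. Pads are 15 mm wide; open, the fingers measure 128 mm over their backs; the gripper's body (75 mm by 188 mm) begins 65 mm behind the grasp point.
Start: joints at [1.116, 0.13, 1.488, -0, 1.523, -0.085], TCP at [0.217, 0.559, 0.219] pointing down, gripper open.
Joint ranges: [-2.96, 2.96], [-0.89, 2.26], [0.02, 2.5], [-1.34, 4.48], [0, 2.73], [-2.66, 2.66]. Speed limits (rad/s): [2.39, 2.39, 2.79, 3.14, 3.14, 3.14].

### API

Orientations are given as a rotation vector (axis times angle).
In Python, from plant import * gives the robot as it stands. The module is installed in compiled form; this text tells all that it offers.
- The arm moves only by the tool apply_moves, never from a script. Its argument "series" is a list of rows, each an object with "jaw": the gripper's target within -1 to 1 (shut at 1, half-way at 0, fully open at -1); "linear": the shift along the tool's x, y, z normalised to -1 to 1, where 1 is 0.6 m, a list of three; "roll": the turn about the tool's x normalised to -1 to 1, where 1 is 30 degrees. A call has 1 to 20 rows; each row is the pose to reach, as a shift and turn from the pose measured when the call began, along the tool's axes at that moment; what a row does not reach only later rows make up. A row lasts 1/8 s, in which the tool goes at most 62.5 mm and 10.7 degrees, less where a joint would pass 70% of its speed; a pose out of reach is approached as far as the arm can. A call with a number of a shift or a turn outside -1 to 1 is refused whole. A call with a gripper value outside its range is refused whole. The fingers move at their own pace and stop on an object; "force" is the grip in N (left out, the last holds). Time passes only in rows, so rows that repeat a pose let the fingers close. It gives the time, the measured TCP pose, the force and the opening at its end, in the units of the state.
- read_state(): the state, without advancing time (a new reading comes with each control period).
- read_camera(name): name is "scene" or "top" or "wrist"; returns a dict with "pixels" (384x512x3 uint8, blue, green, red), "intrinsics" (3x3 intrinsics, pixels), "rvec" (rotation vector, rad) and "tvec" (3), from world to camera coordinates, as OpenCV has them; the wrist camera has in their place "tool_from_camera" (4x4, takes a point from camera to tool coordinates, whose origin is the TCP and whose axes are the tool frame's). Camera axes: x right, y down, z forward; pixel columns grow to the right and rows downward; lengths in m; the calibration is good to about 2 mm. A picture is of the moment at which its call begins: read the wrist's pose just before it. There is no depth.
- close_job(): hands the job in, once; it reports no verdict.
The state is a dict: "t": time; "q": joint angles; "dq": joint speeds; "joint_torque": joint torques, N m; "tool_pos": TCP position; "orientation": TCP orientation; "force": force on the tool from outside, world axes, zero at the start; "wrist_torque": the same for the moment, N m; "opening": finger opening in m.
Only numpy, scipy, OpenCV 4.12 (cv2) and the standard library are available. Lean on these libraries where they do the work, as an engineer would, in place of code of your own. Each camera call takes 0.05 s, during which the arm holds its last target. There are 200 camera calls.

### The job

The balance check is done: put each of the four weights back, upright and fully down, into the open wooden case whose well fits it (iron weight in the widest well, then the brass ones by size), all the cases standing on the bench. Set the weights down rather than dropping them, leave the wooden covers at the back (I will screw them on afterwards), and do not disturb the soil tin or the vial.

Things in the scene. Friction and masses are not known exactly. Their poses are not given: they have to be found in the camera images.
- weight_iron_centre (a point): Balance weight with a knob on top: the one dark iron weight, the broadest: 46 mm across, 42 mm high; its straight round body (grip here, from above) is 26 mm high. The knob tapers and slips. About 500 g, loose, upright on the bench. The point is its centre, half-way up, on its axis; z up.
- weight_large_centre (a point): Balance weight with a knob on top: the large brass weight, the tallest: 38 mm across, 50 mm high; its straight round body (grip here, from above) is 32 mm high. The knob tapers and slips. About 500 g, loose, upright on the bench. The point is its centre, half-way up, on its axis; z up.
- weight_medium_centre (a point): Balance weight with a knob on top: the middle-sized brass weight: 28 mm across, 38 mm high; its straight round body (grip here, from above) is 24 mm high. The knob tapers and slips. About 200 g, loose, upright on the bench. The point is its centre, half-way up, on its axis; z up.
- weight_small_centre (a point): Balance weight with a knob on top: the smallest brass weight: 22 mm across, 30 mm high; its straight round body (grip here, from above) is 18 mm high. The knob tapers and slips. About 100 g, loose, upright on the bench. The point is its centre, half-way up, on its axis; z up.
- case_iron_well (a point): Open round case of turned wood, the one with the widest well, for the iron weight: outside 71 mm across, 20 mm high, loose on the bench. Its well is round, 52 mm across and 12 mm deep below the rim, flared to 62 mm at the mouth. The point is the centre of the well's grey floor, 8 mm above the bench; z up.
- case_large_well (a point): Open round case of turned wood, the one with the second widest well, for the large brass weight: outside 63 mm across, 22 mm high, loose on the bench. Its well is round, 44 mm across and 14 mm deep below the rim, flared to 54 mm at the mouth. The point is the centre of the well's grey floor, 8 mm above the bench; z up.
- case_medium_well (a point): Open round case of turned wood, the one with the second narrowest well, for the middle-sized brass weight: outside 53 mm across, 19 mm high, loose on the bench. Its well is round, 34 mm across and 11 mm deep below the rim, flared to 44 mm at the mouth. The point is the centre of the well's grey floor, 8 mm above the bench; z up.
- case_small_well (a point): Open round case of turned wood, the one with the narrowest well, for the smallest brass weight: outside 45 mm across, 16 mm high, loose on the bench. Its well is round, 27 mm across and 8 mm deep below the rim, flared to 36 mm at the mouth. The point is the centre of the well's grey floor, 8 mm above the bench; z up.
- soil_tin_centre (a point): Bystander: open aluminium moisture tin with soil, 53 mm across, 40 mm high, loose, near the balance. The point is its centre, half-way up.
- vial_centre (a point): Bystander: red-capped glass sample vial, 28 mm across, 65 mm high, standing loose to the right of the weights. The point is its centre, half-way up.
There are look-alikes about, which are no part of the job. Leave any orange look-alike of the part that bears weight_iron_centre alone.

How it is judged:
At the end, for the whole second after the job is handed in: Each weight stands upright on the floor of its own case's well, centred within 6 mm and fully down within 3 mm, with every case level on the bench, and all released and at rest (horizontal distance between weight_iron_centre and case_iron_well below 0.006 m and z of weight_iron_centre in the frame of case_iron_well between 0.018 and 0.024 m and angle between each of weight_iron_centre, weight_large_centre, weight_medium_centre, weight_small_centre's own z axis and vertical below 0.1 rad and angle between each of case_iron_well, case_large_well, case_medium_well, case_small_well's own z axis and vertical below 0.08 rad and height (world z) of each of case_iron_well, case_large_well, case_medium_well, case_small_well below 0.014 m and linear speed of each of weight_iron, case_iron, weight_large, case_large, weight_medium, case_medium, weight_small, case_small below 0.02 m/s and horizontal distance between weight_large_centre and case_large_well below 0.006 m and z of weight_large_centre in the frame of case_large_well between 0.022 and 0.028 m and horizontal distance between weight_medium_centre and case_medium_well below 0.006 m and z of weight_medium_centre in the frame of case_medium_well between 0.016 and 0.022 m and horizontal distance between weight_small_centre and case_small_well below 0.006 m and z of weight_small_centre in the frame of case_small_well between 0.012 and 0.018 m); the robot touches nothing.
It fails at once if a weight is let fall from more than about 4 cm ((height (world z) of weight_iron_centre above 0.075 m and contact force between weight_iron and anything else below 0.005 N) or (height (world z) of weight_large_centre above 0.075 m and contact force between weight_large and anything else below 0.005 N) or (height (world z) of weight_medium_centre above 0.075 m and contact force between weight_medium and anything else below 0.005 N) or (height (world z) of weight_small_centre above 0.075 m and contact force between weight_small and anything else below 0.005 N)).
It fails at once if the soil tin or the vial is pushed more than 25 mm or tipped (distance of any of soil_tin_centre, vial_centre from where it was at the start of the episode above 0.025 m or angle between any of soil_tin_centre, vial_centre's own z axis and vertical above 0.3 rad).
It also fails if it takes over 99 s, if anything falls off the work surface, if the arm or the gripper's body presses on something with over 40 N, if the wrist force passes 120 N, or if a joint passes its speed limit or range.

## Working session

There is one attempt and no reset: what is moved stays moved. The work goes in short steps, Python scripts to look and compute and a tool call to move; the robot and the scene stay as the last step left them, time stands still between calls to the robot, and variables do not carry over. Pictures are saved under pics/ and viewed, about 12 in all and at most 16, crops included, and the job is handed in when it is done.

Besides the shell and the picture viewer there is one more tool, called after ">>>" as name(argument=value, ...), one argument or row to a line, values as JSON. apply_moves: Moves the arm, as the interface text tells. Its arguments: {"type":"object","properties":{"series":{"type":"array"},"force":{"type":"number"}},"required":["series"]}

```bash
mkdir -p pics; cat > h.py <<'E'
from plant import *
import numpy as np, cv2
from scipy.spatial.transform import Rotation as R
def cam(name):
    s=read_state(); c=read_camera(name)
    K=np.array(c["intrinsics"]).reshape(3,3)
    if name=="wrist":
        T=np.eye(4);T[:3,:3]=R.from_rotvec(s["orientation"]).as_matrix();T[:3,3]=s["tool_pos"]
        W=T@np.array(c["tool_from_camera"]); Rc,o=W[:3,:3],W[:3,3]
    else:
        Rm=R.from_rotvec(np.ravel(c["rvec"])).as_matrix(); Rc=Rm.T;o=-Rm.T@np.ravel(c["tvec"])
    return c["pixels"],K,Rc,o
def ray(K,Rc,o,u,v,z):
    d=Rc@np.linalg.solve(K,[u,v,1.]); return o+d*(z-o[2])/d[2]
def proj(K,Rc,o,p):
    q=K@(Rc.T@(np.asarray(p)-o)); return q[:2]/q[2]
E
python3 - <<'E'
from h import *
s=read_state();print({k:np.round(v,3) for k,v in s.items()})
print(R.from_rotvec(s["orientation"]).as_matrix().round(3))
for n in("top","scene","wrist"):
    p,K,Rc,o=cam(n);cv2.imwrite(f"pics/{n}0.png",p);print(n,K.round(1).tolist(),o.round(3),Rc.round(2).tolist())
E
```

```text
{'t': np.float64(0.0), 'q': array([ 1.116,  0.131,  1.489, -0.   ,  1.523, -0.085]), 'dq': array([ 0.   , -0.   , -0.   ,  0.   ,  0.001, -0.   ]), 'joint_torque': array([-1.0000e-03, -5.5987e+01, -4.9173e+01,  7.7000e-02,  3.6000e-02,
       -0.0000e+00]), 'tool_pos': array([0.217, 0.559, 0.218]), 'orientation': array([ 0.289,  1.552, -0.292]), 'force': array([-0.965, -0.243, -0.34 ]), 'wrist_torque': array([ 0.039, -0.011, -0.025]), 'opening': np.float64(0.093)}
[[-0.001  0.361  0.932]
 [-0.002  0.932 -0.361]
 [-1.    -0.002 -0.   ]]
top [[439.8, 0.0, 256.1], [0.0, 439.8, 182.9], [0.0, 0.0, 1.0]] [0.494 0.092 1.204] [[-0.03, -1.0, 0.09], [-1.0, 0.03, 0.01], [-0.01, -0.09, -1.0]]
scene [[410.4, 0.0, 257.4], [0.0, 410.4, 197.1], [0.0, 0.0, 1.0]] [-0.047 -0.471  0.548] [[0.65, -0.4, 0.64], [-0.76, -0.32, 0.57], [-0.02, -0.86, -0.51]]
wrist [[286.5, 0.0, 247.6], [0.0, 286.5, 195.3], [0.0, 0.0, 1.0]] [0.145 0.588 0.384] [[0.36, 0.89, 0.26], [0.93, -0.35, -0.1], [-0.0, 0.28, -0.96]]
```

View pics/top0.png

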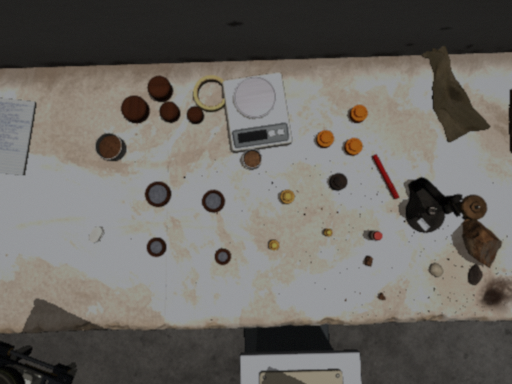

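View pics/scene0.png

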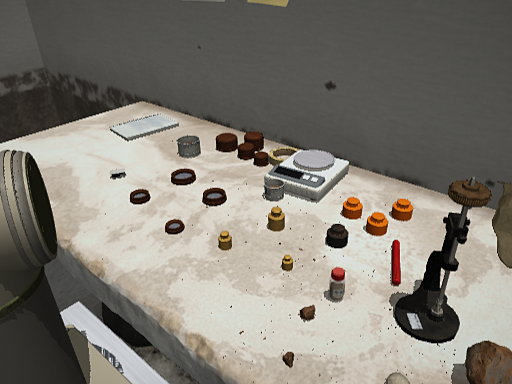

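Top view: iron weight candidates are the dark one at (338,182), with orange look-alikes at (359,113), (325,139) and (354,146). Brass weights are at (288,197), (274,244) and (328,232). Cases are at (158,194), (213,201), (157,247) and (222,256). The covers at (135,109), (160,88), (170,112) and (195,115) stay put, as do the tin (250,158) and the vial (376,235). The dark weight matches the description.

```bash
python3 - <<'E'
from h import *
p,K,Rc,o=cam("top")
cv2.imwrite("pics/topcrop.png",cv2.resize(p[150:275,135:395],None,fx=3,fy=3,interpolation=cv2.INTER_CUBIC))
h=cv2.cvtColor(p,cv2.COLOR_BGR2HSV)
g=h[...,2]
def blob(m,u,v,r=18):
    k=np.zeros_like(m);cv2.circle(k,(u,v),r,255,-1);m=m&k
    n,l,s,c=cv2.connectedComponentsWithStats(m)
    if n<2: return None
    i=1+np.argmax(s[1:,4]);return c[i],s[i]
dark=(g<125).astype(np.uint8)*255
sat=((h[...,1]>110)&(g>60)).astype(np.uint8)*255
for n,u,v in(("c1",158,194),("c2",213,201),("c3",157,247),("c4",222,256)):
    c,s=blob(dark,u,v);print(n,c.round(1),s,ray(K,Rc,o,*c,.015).round(4))
for n,u,v,m,z in(("iron",338,182,dark,.03),("L",288,197,sat,.035),("M",274,244,sat,.025),("S",328,232,sat,.02),("vial",376,235,sat,.065),("tin",250,158,dark,.04)):
    b=blob(m,u,v,14);print(n,b and (b[0].round(1),b[1],ray(K,Rc,o,*b[0],z).round(4)))
E
```

```text
c1 [157.7 193.8] [144 181  28  27 579] [0.5841 0.3714 0.015 ]
c2 [213.  200.9] [201 189  25  25 454] [0.5604 0.2215 0.015 ]
c3 [156.1 246.7] [146 237  21  21 340] [0.4419 0.3769 0.015 ]
c4 [222.3 256.1] [214 247  18  19 248] [0.4118 0.1995 0.015 ]
iron (array([337. , 181.5]), array([327, 173,  21,  18, 306], dtype=int32), array([ 0.6012, -0.1136,  0.03  ]))
L (array([286.7, 196.3]), array([280, 190,  14,  14, 152], dtype=int32), array([0.5653, 0.0228, 0.035 ]))
M (array([273.4, 244.6]), array([269, 240,  10,  10,  84], dtype=int32), array([0.4388, 0.0621, 0.025 ]))
S (array([327.6, 232. ]), array([324, 229,   8,   7,  48], dtype=int32), array([ 0.4676, -0.0839,  0.02  ]))
vial (array([377.3, 235.5]), array([374, 232,   8,   8,  56], dtype=int32), array([ 0.456 , -0.2038,  0.065 ]))
tin (array([250.4, 158.1]), array([237, 147,  25,  23, 414], dtype=int32), array([0.6705, 0.1163, 0.04  ]))
```

View pics/topcrop.png

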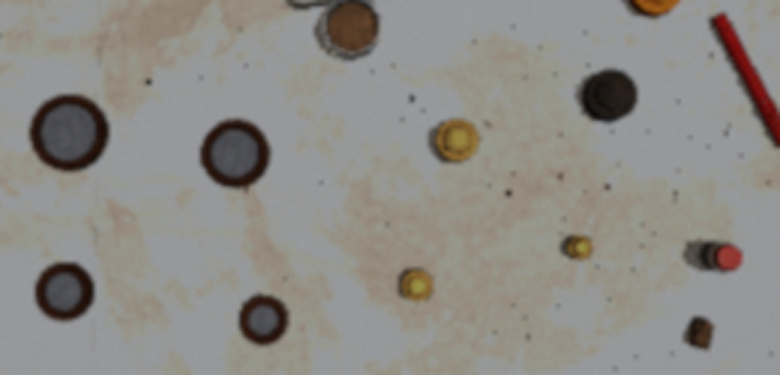

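The crop shows the ring sizes run 28, 25, 21 and 18 px, so c1 is the iron case, c2 large, c3 medium and c4 small. Next I'll look at the cases from above with the wrist camera, squaring the tool to the world axes.

>>> apply_moves(
  series=[
    {"jaw": -1,"linear": [0,-0.136,0.27],"roll": -0.35},
    {"jaw": -1,"linear": [0,-0.272,0.539],"roll": -0.707},
    {"jaw": -1,"linear": [0,-0.272,0.539],"roll": -0.707},
    {"jaw": -1,"linear": [0,-0.272,0.539],"roll": -0.707},
    {"jaw": -1,"linear": [0,-0.272,0.539],"roll": -0.707},
    {"jaw": -1,"linear": [0,-0.272,0.539],"roll": -0.707},
    {"jaw": -1,"linear": [0,-0.272,0.539],"roll": -0.707},
    {"jaw": -1,"linear": [0,-0.272,0.539],"roll": -0.707},
    {"jaw": -1,"linear": [0,-0.272,0.539],"roll": -0.707},
    {"jaw": -1,"linear": [0,-0.272,0.539],"roll": -0.707},
  ],
)

```text
t: 1.45
tool_pos: [0.4584, 0.2912, 0.2181]
orientation: [-0.003, 1.571, 0.001]
force: [0.8, 0.7, 0.5]
opening: 0.0932
```

```bash
cat > blobs.py <<'E'
from h import *
def look(tag,things):
    """things: name,(x,y) guess,z of seen plane,kind,radius m. Prints refined xy; saves marked image."""
    p,K,Rc,o=cam("wrist");h=cv2.cvtColor(p,cv2.COLOR_BGR2HSV);im=p.copy()
    for n,xy,z,kind,r in things:
        c=proj(K,Rc,o,[*xy,z]); rp=np.linalg.norm(proj(K,Rc,o,[xy[0],xy[1]+r,z])-c)
        m=((h[...,2]<125) if kind=="dark" else (h[...,1]>110)&(h[...,2]>50)).astype(np.uint8)*255
        k=np.zeros_like(m);cv2.circle(k,tuple(int(a) for a in c),int(rp*1.5),255,-1)
        cs,_=cv2.findContours(m&k,cv2.RETR_EXTERNAL,cv2.CHAIN_APPROX_NONE)
        if not cs: print(n,"none",c);continue
        q=max(cs,key=cv2.contourArea);e=cv2.fitEllipse(cv2.convexHull(q));cv2.ellipse(im,e,(0,255,0),1)
        print(n,np.round(e[0],1),np.round(e[1],1),"exp dia",round(2*rp,1),ray(K,Rc,o,*e[0],z).round(4))
    cv2.imwrite(f"pics/{tag}.png",im)
E
python3 - <<'E'
from blobs import *
print(R.from_rotvec(read_state()["orientation"]).as_matrix().round(3).tolist())
look("w1",[("iron",(.584,.371),.02,"dark",.0355),("L",(.560,.2215),.022,"dark",.0315),("M",(.442,.377),.019,"dark",.0265),("S",(.412,.1995),.016,"dark",.0225)])
E
```

```text
[[-0.001, -0.002, 1.0], [-0.001, 1.0, 0.002], [-1.0, -0.001, -0.001]]
iron [309.9 254.7] [58.8 64. ] exp dia 50.0 [0.5759 0.3793 0.02  ]
L [198.8 242.3] [43.6 45.8] exp dia 45.3 [0.5564 0.2235 0.022 ]
M [313.5 162.8] [52.8 61.5] exp dia 41.3 [0.4451 0.3756 0.019 ]
S [177.2 135.5] [34.7 37.1] exp dia 35.6 [0.4113 0.2017 0.016 ]
```

View pics/w1.png

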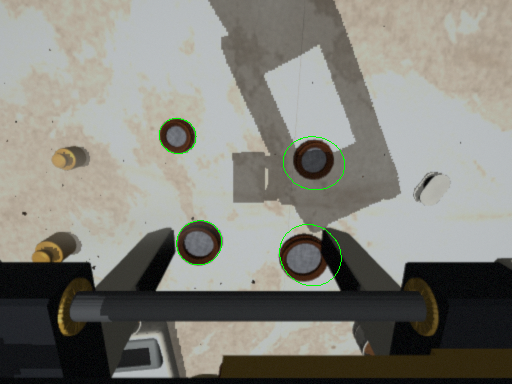

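The wrist view shows the small case at (177,135) and large at (199,242), both fitted well. The medium case (314,160) lies in the arm's shadow and the iron case (304,257) is partly behind a finger, so those two fits are spoiled. I'll take them with a brown mask. Now on to the weights.

>>> apply_moves(
  series=[
    {"jaw": -1,"linear": [0,-0.26,0],"roll": 0},
    {"jaw": -1,"linear": [0,-0.52,-0.05],"roll": 0},
    {"jaw": -1,"linear": [0,-0.52,-0.05],"roll": 0},
    {"jaw": -1,"linear": [0,-0.52,-0.05],"roll": 0},
    {"jaw": -1,"linear": [0,-0.52,-0.05],"roll": 0},
    {"jaw": -1,"linear": [0,-0.52,-0.05],"roll": 0},
    {"jaw": -1,"linear": [0,-0.52,-0.05],"roll": 0},
    {"jaw": -1,"linear": [0,-0.52,-0.05],"roll": 0},
  ],
)

```text
t: 2.5
tool_pos: [0.4294, -0.0194, 0.2185]
orientation: [-0.004, 1.571, 0.003]
force: [-0.2, 0.1, -0.5]
opening: 0.0931
```

```bash
sed -i 's/m=((h\[...,2\]<125) if/m=((h[...,1]>100)\&(h[...,2]<110) if kind=="brown" else (h[...,2]<(70 if kind=="black" else 125)) if kind in("dark","black") else (h[...,1]>110)\&(h[...,2]>50)) if 0 else ((h[...,1]>100)\&(h[...,2]<110) if kind=="brown" else (h[...,2]<(60 if kind=="black" else 125)) if/; s/ if kind=="dark" else/ if kind in("dark","black") else/' blobs.py
python3 - <<'E'
import re
s=open('blobs.py').read()
i=s.index("        m=");j=s.index("        k=")
s=s[:i]+'''        S,V=h[...,1],h[...,2]
        m={"brown":(S>100)&(V<110),"black":V<60,"brass":(S>110)&(V>50)}[kind].astype(np.uint8)*255
'''+s[j:]
open('blobs.py','w').write(s)
E
python3 - <<'E'
from blobs import *
look("w2",[("iron",(.601,-.1136),.026,"black",.023),("L",(.565,.0228),.032,"brass",.019),("M",(.439,.062),.024,"brass",.014),("S",(.468,-.084),.018,"brass",.011)])
E
```

```text
iron [181.8 291.1] [41.4 44.1] exp dia 31.8 [ 0.6035 -0.1141  0.026 ]
L [274.7 268.1] [26.8 35.2] exp dia 27.3 [0.5615 0.0187 0.032 ]
M [307.8 180.1] [20.8 24. ] exp dia 21.6 [0.4377 0.0583 0.024 ]
S [197.5 201.4] [14.9 15.2] exp dia 16.4 [ 0.4693 -0.0869  0.018 ]
```

View pics/w2.png

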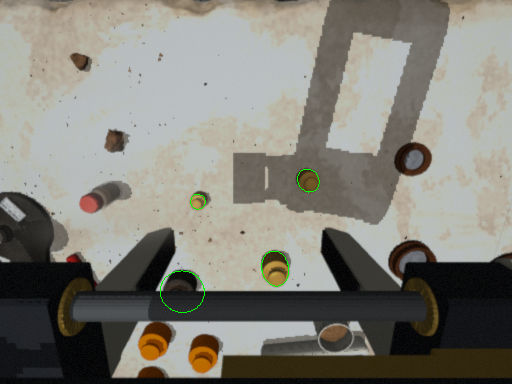

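All four weights are found and agree with the top view to about 4 mm: iron (182,291) behind the bar, large (275,270), medium (308,180) and small (197,201). I'll start with the small one, hovering to check.

>>> apply_moves(
  series=[
    {"jaw": -1,"linear": [0.1,-0.11,0.065],"roll": 0},
    {"jaw": -1,"linear": [0.197,-0.11,0.065],"roll": 0},
    {"jaw": -1,"linear": [0.197,-0.11,0.065],"roll": 0},
    {"jaw": -1,"linear": [0.197,-0.11,0.065],"roll": 0},
    {"jaw": -1,"linear": [0.197,-0.11,0.065],"roll": 0},
  ],
)

```text
t: 3.18
tool_pos: [0.4696, -0.0844, 0.1015]
orientation: [-0.006, 1.57, 0.005]
force: [0.6, -0.5, 0.3]
opening: 0.0932
```

```bash
python3 - <<'E'
from blobs import *
look("w3",[("S",(.4685,-.0855),.018,"brass",.011)])
p,K,Rc,o=cam("wrist");print(proj(K,Rc,o,read_state()["tool_pos"]))
E
```

```text
S [245.2 197.3] [23.  26.4] exp dia 24.1 [ 0.468  -0.0868  0.018 ]
[247.14365676 238.25201546]
```

View pics/w3.png

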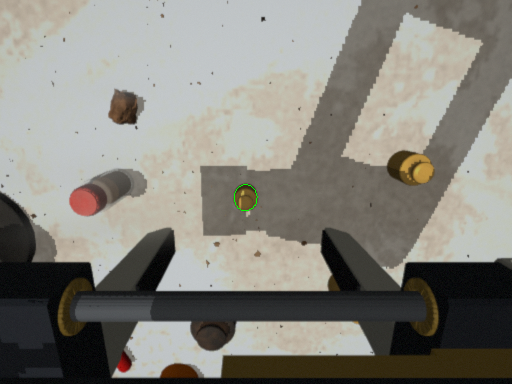

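>>> apply_moves(
  force=25,
  series=[
    {"jaw": -0.6,"linear": [0.08,-0.004,-0.002],"roll": 0},
    {"jaw": -0.6,"linear": [0.14,-0.004,-0.002],"roll": 0},
    {"jaw": -0.6,"linear": [0.155,-0.004,-0.002],"roll": 0},
    {"jaw": -0.6,"linear": [0.156,-0.004,-0.002],"roll": 0},
    {"jaw": -0.6,"linear": [0.156,-0.004,-0.002],"roll": 0},
    {"jaw": 1,"linear": [0.156,-0.004,-0.002],"roll": 0},
    {"jaw": 1,"linear": [0.156,-0.004,-0.002],"roll": 0},
    {"jaw": 1,"linear": [0.156,-0.004,-0.002],"roll": 0},
    {"jaw": 1,"linear": [0.156,-0.004,-0.002],"roll": 0},
    {"jaw": 1,"linear": [0.156,-0.004,-0.002],"roll": 0},
    {"jaw": 1,"linear": [0.156,-0.004,-0.002],"roll": 0},
    {"jaw": 1,"linear": [0.156,-0.004,-0.002],"roll": 0},
    {"jaw": 1,"linear": [0.156,-0.004,-0.002],"roll": 0},
  ],
)

```text
t: 4.9
tool_pos: [0.4689, -0.0874, 0.0084]
orientation: [-0.006, 1.569, 0.004]
force: [1.0, 0.2, -0.5]
opening: 0.0206
```

>>> apply_moves(
  series=[
    {"jaw": 1,"linear": [-0.03,0,0],"roll": 0},
    {"jaw": 1,"linear": [-0.06,0,0],"roll": 0},
    {"jaw": 1,"linear": [-0.083,0,0],"roll": 0},
    {"jaw": 1,"linear": [-0.083,0,0],"roll": 0},
    {"jaw": 1,"linear": [-0.083,0,0],"roll": 0},
  ],
)

```text
t: 5.52
tool_pos: [0.4684, -0.0872, 0.0576]
orientation: [-0.006, 1.569, 0.004]
force: [0.1, -0.6, -1.1]
opening: 0.0206
```

```bash
python3 - <<'E'
from h import *
p,K,Rc,o=cam("wrist");cv2.imwrite("pics/w4.png",cv2.resize(p[140:300,150:350],None,fx=3,fy=3))
E
```

```text
(no output)
```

View pics/w4.png

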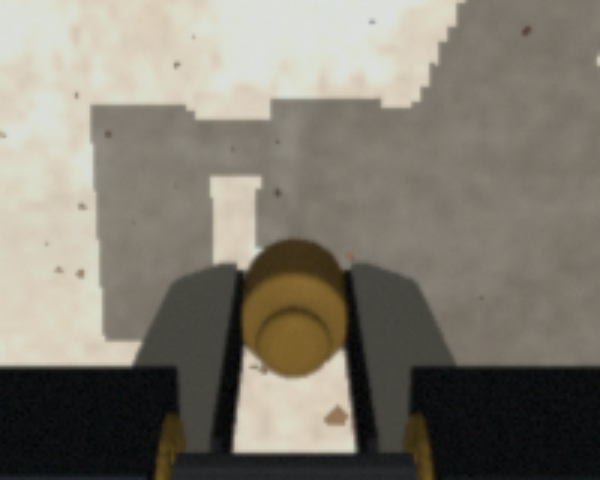

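The small weight is held by its body, upright between the pads, centred near (300,320) in the crop. Carrying it to hover over the small case.

>>> apply_moves(
  series=[
    {"jaw": 1,"linear": [0,0.04,-0.01],"roll": 0},
    {"jaw": 1,"linear": [0,0.12,-0.03],"roll": 0},
    {"jaw": 1,"linear": [0,0.21,-0.045],"roll": 0},
    {"jaw": 1,"linear": [0,0.3,-0.06],"roll": 0},
    {"jaw": 1,"linear": [0,0.39,-0.08],"roll": 0},
    {"jaw": 1,"linear": [0,0.45,-0.093],"roll": 0},
    {"jaw": 1,"linear": [0,0.481,-0.093],"roll": 0},
    {"jaw": 1,"linear": [0,0.481,-0.093],"roll": 0},
    {"jaw": 1,"linear": [0,0.481,-0.093],"roll": 0},
  ],
)

```text
t: 6.7
tool_pos: [0.4102, 0.2004, 0.0565]
orientation: [-0.006, 1.571, 0.004]
force: [-0.0, -1.2, -0.9]
opening: 0.0207
```

```bash
cat > tools.py <<'E'
from blobs import *
def need(x,y,z):
    """normalised linear shift to world point, + orientation matrix"""
    s=read_state();M=R.from_rotvec(s["orientation"]).as_matrix()
    print("linear",((M.T@(np.array([x,y,z])-s["tool_pos"]))/.6).round(4),"yaw err deg",np.degrees(np.arctan2(-M[0,1],M[1,1])).round(2))
E
python3 - <<'E'
from tools import *
look("w5",[("S",(.4113,.2015),.016,"brown",.0225)])
need(.4115,.2015,.018)
E
```

```text
S [246.1 223.6] [56.6 73.7] exp dia 58.4 [0.4168 0.1993 0.016 ]
linear [0.0643 0.0021 0.0019] yaw err deg 0.33
```

View pics/w5.png

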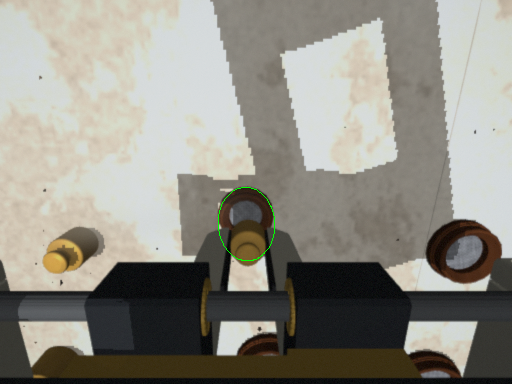

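>>> apply_moves(
  series=[
    {"jaw": 1,"linear": [0.02,0,0.002],"roll": 0},
    {"jaw": 1,"linear": [0.04,0,0.002],"roll": 0},
    {"jaw": 1,"linear": [0.055,0,0.002],"roll": 0},
    {"jaw": 1,"linear": [0.064,0,0.002],"roll": 0},
    {"jaw": 1,"linear": [0.064,0,0.002],"roll": 0},
    {"jaw": 1,"linear": [0.064,0,0.002],"roll": 0},
    {"jaw": 0,"linear": [0.064,0,0.002],"roll": 0},
    {"jaw": 0,"linear": [0.064,0,0.002],"roll": 0},
    {"jaw": 0,"linear": [0.064,0,0.002],"roll": 0},
    {"jaw": 0,"linear": [0.064,0,0.002],"roll": 0},
  ],
)

```text
t: 8.0
tool_pos: [0.4116, 0.2002, 0.0183]
orientation: [-0.006, 1.571, 0.003]
force: [-1.1, 0.5, 0.4]
opening: 0.046
```

>>> apply_moves(
  series=[
    {"jaw": 0,"linear": [-0.04,0,0],"roll": 0},
    {"jaw": -0.5,"linear": [-0.13,0,0],"roll": 0},
    {"jaw": -0.5,"linear": [-0.13,0,0],"roll": 0},
    {"jaw": -0.5,"linear": [-0.13,0,0],"roll": 0},
  ],
)

```text
t: 8.5
tool_pos: [0.4116, 0.2004, 0.0962]
orientation: [-0.006, 1.57, 0.003]
force: [-0.6, -0.5, -0.3]
opening: 0.0687
```

```bash
python3 - <<'E'
from tools import *
look("w6",[("S",(.4113,.2015),.016,"brown",.0225),("Sw",(.4113,.2015),.026,"brass",.011),("M",(.442,.377),.019,"brown",.0265)])
need(.438,.060,.1)
E
```

```text
S [246.1 197.6] [45.3 45.7] exp dia 49.9 [0.4093 0.1989 0.016 ]
Sw [249.8 204.3] [30.4 36.5] exp dia 25.3 [0.4123 0.2022 0.026 ]
M [433.7 229.8] [52.3 60.9] exp dia 57.5 [0.4381 0.3713 0.019 ]
linear [-0.0075 -0.2338  0.0438] yaw err deg 0.34
```

View pics/w6.png

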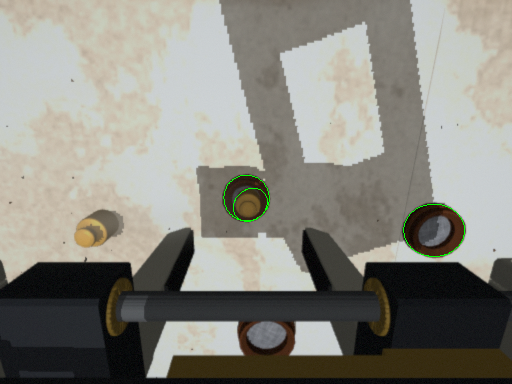

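The small weight stands in its case (weight at (247,205), rim ring at (246,198)). Next is the medium one.

>>> apply_moves(
  series=[
    {"jaw": -0.5,"linear": [-0.007,-0.1,0.02],"roll": 0},
    {"jaw": -0.5,"linear": [-0.007,-0.2,0.044],"roll": 0},
    {"jaw": -0.5,"linear": [-0.007,-0.234,0.044],"roll": 0},
    {"jaw": -0.5,"linear": [-0.007,-0.234,0.044],"roll": 0},
    {"jaw": -0.5,"linear": [-0.007,-0.234,0.044],"roll": 0},
  ],
)

```text
t: 9.18
tool_pos: [0.4373, 0.0604, 0.0987]
orientation: [-0.006, 1.574, 0.003]
force: [-0.7, 0.2, 0.4]
opening: 0.0698
```

```bash
python3 - <<'E'
from tools import *
look("w7",[("M",(.438,.060),.024,"brass",.014)])
need(.438,.060,.011)
E
```

```text
M [247.1 202.3] [30.7 35.2] exp dia 31.7 [0.4374 0.0599 0.024 ]
linear [ 0.1465 -0.0009  0.0012] yaw err deg 0.37
```

>>> apply_moves(
  force=35,
  series=[
    {"jaw": -0.5,"linear": [0.08,0,0],"roll": 0},
    {"jaw": -0.5,"linear": [0.135,-0.001,0],"roll": 0},
    {"jaw": -0.5,"linear": [0.146,-0.001,0],"roll": 0},
    {"jaw": -0.5,"linear": [0.146,-0.001,0],"roll": 0},
    {"jaw": 1,"linear": [0.146,-0.001,0],"roll": 0},
    {"jaw": 1,"linear": [0.146,-0.001,0],"roll": 0},
    {"jaw": 1,"linear": [0.146,-0.001,0],"roll": 0},
    {"jaw": 1,"linear": [0.146,-0.001,0],"roll": 0},
    {"jaw": 1,"linear": [0.146,-0.001,0],"roll": 0},
    {"jaw": 1,"linear": [0.146,-0.001,0],"roll": 0},
    {"jaw": 1,"linear": [0.13,-0.001,0],"roll": 0},
    {"jaw": 1,"linear": [0.1,-0.001,0],"roll": 0},
    {"jaw": 1,"linear": [0.065,-0.001,0],"roll": 0},
    {"jaw": 1,"linear": [0.065,-0.001,0],"roll": 0},
    {"jaw": 1,"linear": [0.065,-0.001,0],"roll": 0},
  ],
)

```text
t: 11.1
tool_pos: [0.437, 0.06, 0.0594]
orientation: [-0.006, 1.574, 0.004]
force: [0.3, 0.3, -2.7]
opening: 0.0265
```

```bash
python3 - <<'E'
from tools import *
need(.440,.374,.06)
E
```

```text
linear [-0.002   0.5233  0.0084] yaw err deg 0.37
```

>>> apply_moves(
  series=[
    {"jaw": 1,"linear": [0,0.04,0.02],"roll": 0},
    {"jaw": 1,"linear": [0,0.11,0.05],"roll": 0},
    {"jaw": 1,"linear": [0,0.2,0.08],"roll": 0},
    {"jaw": 1,"linear": [0,0.29,0.09],"roll": 0},
    {"jaw": 1,"linear": [0,0.38,0.09],"roll": 0},
    {"jaw": 1,"linear": [0,0.46,0.09],"roll": 0},
    {"jaw": 1,"linear": [0,0.51,0.09],"roll": 0},
    {"jaw": 1,"linear": [0,0.523,0.09],"roll": 0},
    {"jaw": 1,"linear": [0,0.523,0.09],"roll": 0},
    {"jaw": 1,"linear": [0,0.523,0.09],"roll": 0},
  ],
)

```text
t: 12.35
tool_pos: [0.4888, 0.3728, 0.0581]
orientation: [-0.006, 1.575, 0.002]
force: [-0.7, 0.1, -2.7]
opening: 0.0264
```

```bash
python3 - <<'E'
from tools import *
look("w8",[("M",(.440,.374),.019,"brown",.0265)])
need(.441,.374,.0215)
E
```

```text
M [254.5 153.2] [67.4 68.3] exp dia 73.9 [0.4405 0.3774 0.019 ]
linear [ 0.0616  0.0024 -0.0798] yaw err deg 0.31
```

View pics/w8.png

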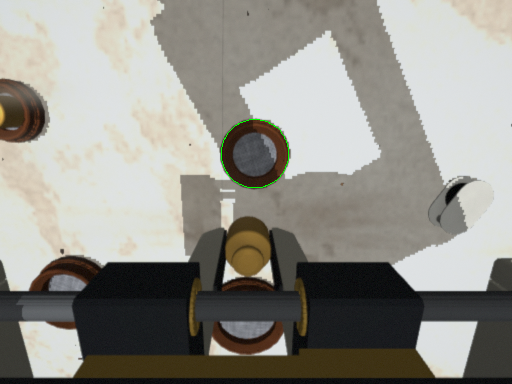

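Clean fit of the medium case at (254,153), which is (0.441, 0.377). Placing there.

>>> apply_moves(
  series=[
    {"jaw": 1,"linear": [0,0.004,-0.03],"roll": 0},
    {"jaw": 1,"linear": [0,0.008,-0.065],"roll": 0},
    {"jaw": 1,"linear": [0,0.008,-0.08],"roll": 0},
    {"jaw": 1,"linear": [0,0.008,-0.08],"roll": 0},
    {"jaw": 1,"linear": [0.02,0.008,-0.08],"roll": 0},
    {"jaw": 1,"linear": [0.04,0.008,-0.08],"roll": 0},
    {"jaw": 1,"linear": [0.055,0.008,-0.08],"roll": 0},
    {"jaw": 1,"linear": [0.061,0.008,-0.08],"roll": 0},
    {"jaw": 1,"linear": [0.061,0.008,-0.08],"roll": 0},
    {"jaw": 1,"linear": [0.061,0.008,-0.08],"roll": 0},
    {"jaw": -0.2,"linear": [0.061,0.008,-0.08],"roll": 0},
    {"jaw": -0.2,"linear": [0.061,0.008,-0.08],"roll": 0},
    {"jaw": -0.2,"linear": [0.061,0.008,-0.08],"roll": 0},
    {"jaw": -0.2,"linear": [0.061,0.008,-0.08],"roll": 0},
  ],
)

```text
t: 14.15
tool_pos: [0.441, 0.3774, 0.022]
orientation: [-0.006, 1.574, 0.003]
force: [-0.1, 1.0, 0.1]
opening: 0.0552
```

>>> apply_moves(
  series=[
    {"jaw": -0.2,"linear": [-0.04,0,0],"roll": 0},
    {"jaw": -0.5,"linear": [-0.13,0,0.03],"roll": 0},
    {"jaw": -0.5,"linear": [-0.13,0,0.08],"roll": 0},
    {"jaw": -0.5,"linear": [-0.13,0,0.08],"roll": 0},
    {"jaw": -0.5,"linear": [-0.13,0,0.08],"roll": 0},
  ],
)

```text
t: 14.78
tool_pos: [0.4882, 0.3774, 0.0989]
orientation: [-0.006, 1.576, 0.002]
force: [0.1, -1.2, 0.3]
opening: 0.0693
```

```bash
python3 - <<'E'
from tools import *
look("w9",[("M",(.4405,.3773),.019,"brown",.0265),("Mw",(.4405,.3773),.03,"brass",.014)])
need(.5635,.021,.12)
E
```

```text
M [248.4 147.8] [57.  57.5] exp dia 62.0 [0.4408 0.3777 0.019 ]
Mw [243.7 152.3] [37.5 44.6] exp dia 34.2 [0.4433 0.3738 0.03  ]
linear [-0.0342 -0.5949  0.1225] yaw err deg 0.31
```

View pics/w9.png

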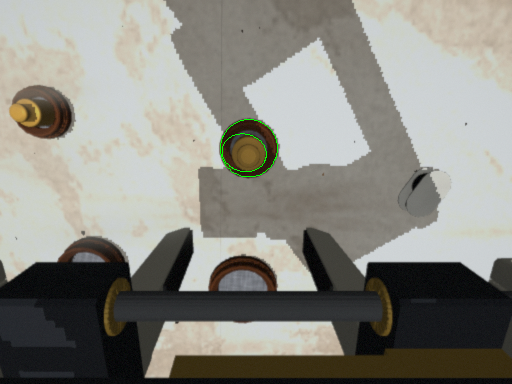

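The medium weight stands centred in its case (knob at (248,152)). Now the large brass.

>>> apply_moves(
  series=[
    {"jaw": -0.7,"linear": [-0.034,-0.1,0.02],"roll": 0},
    {"jaw": -0.7,"linear": [-0.034,-0.2,0.05],"roll": 0},
    {"jaw": -0.7,"linear": [-0.034,-0.3,0.08],"roll": 0},
    {"jaw": -0.7,"linear": [-0.034,-0.4,0.1],"roll": 0},
    {"jaw": -0.7,"linear": [-0.034,-0.5,0.122],"roll": 0},
    {"jaw": -0.7,"linear": [-0.034,-0.595,0.122],"roll": 0},
    {"jaw": -0.7,"linear": [-0.034,-0.595,0.122],"roll": 0},
    {"jaw": -0.7,"linear": [-0.034,-0.595,0.122],"roll": 0},
    {"jaw": -0.7,"linear": [-0.034,-0.595,0.122],"roll": 0},
  ],
)

```text
t: 15.95
tool_pos: [0.5628, 0.0226, 0.1196]
orientation: [-0.008, 1.577, 0.004]
force: [0.5, 0.3, -0.7]
opening: 0.0788
```

```bash
python3 - <<'E'
from tools import *
look("w10",[("L",(.5635,.021),.032,"brass",.019)])
need(.5635,.021,.015)
E
```

```text
L [245.3 200.3] [39.2 44.7] exp dia 40.9 [0.5647 0.0202 0.032 ]
linear [ 0.1744 -0.0021  0.0021] yaw err deg 0.44
```

>>> apply_moves(
  force=50,
  series=[
    {"jaw": -0.7,"linear": [0.08,-0.003,0.003],"roll": 0},
    {"jaw": -0.7,"linear": [0.15,-0.003,0.003],"roll": 0},
    {"jaw": -0.7,"linear": [0.174,-0.003,0.003],"roll": 0},
    {"jaw": -0.7,"linear": [0.174,-0.003,0.003],"roll": 0},
    {"jaw": 1,"linear": [0.174,-0.003,0.003],"roll": 0},
    {"jaw": 1,"linear": [0.174,-0.003,0.003],"roll": 0},
    {"jaw": 1,"linear": [0.174,-0.003,0.003],"roll": 0},
    {"jaw": 1,"linear": [0.174,-0.003,0.003],"roll": 0},
    {"jaw": 1,"linear": [0.174,-0.003,0.003],"roll": 0},
    {"jaw": 1,"linear": [0.174,-0.003,0.003],"roll": 0},
    {"jaw": 1,"linear": [0.165,-0.003,0.003],"roll": 0},
    {"jaw": 1,"linear": [0.14,-0.003,0.003],"roll": 0},
    {"jaw": 1,"linear": [0.11,-0.003,0.003],"roll": 0},
    {"jaw": 1,"linear": [0.1,-0.003,0.003],"roll": 0},
    {"jaw": 1,"linear": [0.1,-0.003,0.003],"roll": 0},
  ],
)

```text
t: 17.88
tool_pos: [0.5652, 0.0206, 0.0608]
orientation: [-0.008, 1.575, 0.004]
force: [-0.2, -0.3, -5.9]
opening: 0.0366
```

```bash
python3 - <<'E'
from tools import *
need(.61,.2225,.062)
E
```

```text
linear [-0.0032  0.3359  0.0773] yaw err deg 0.44
```

>>> apply_moves(
  series=[
    {"jaw": 1,"linear": [-0.002,0.03,0],"roll": 0},
    {"jaw": 1,"linear": [-0.002,0.09,0],"roll": 0},
    {"jaw": 1,"linear": [-0.002,0.16,0],"roll": 0},
    {"jaw": 1,"linear": [-0.002,0.23,0.01],"roll": 0},
    {"jaw": 1,"linear": [-0.002,0.29,0.04],"roll": 0},
    {"jaw": 1,"linear": [-0.002,0.325,0.065],"roll": 0},
    {"jaw": 1,"linear": [-0.002,0.336,0.077],"roll": 0},
    {"jaw": 1,"linear": [-0.002,0.336,0.077],"roll": 0},
    {"jaw": 1,"linear": [-0.002,0.336,0.077],"roll": 0},
  ],
)

```text
t: 19.0
tool_pos: [0.6091, 0.2217, 0.0607]
orientation: [-0.008, 1.576, 0.003]
force: [-0.1, 0.4, -4.8]
opening: 0.0365
```

```bash
python3 - <<'E'
from tools import *
look("w11",[("L",(.558,.2225),.022,"brown",.0315)])
need(.558,.2225,.025)
E
```

```text
L [247.1 152.6] [80.2 82. ] exp dia 88.3 [0.5603 0.2209 0.022 ]
linear [ 0.0603  0.0023 -0.0851] yaw err deg 0.39
```

>>> apply_moves(
  series=[
    {"jaw": 1,"linear": [0,0,-0.03],"roll": 0},
    {"jaw": 1,"linear": [0,0,-0.065],"roll": 0},
    {"jaw": 1,"linear": [0,0,-0.081],"roll": 0},
    {"jaw": 1,"linear": [0,0,-0.081],"roll": 0},
    {"jaw": 1,"linear": [0.02,0,-0.081],"roll": 0},
    {"jaw": 1,"linear": [0.04,0,-0.081],"roll": 0},
    {"jaw": 1,"linear": [0.055,0,-0.081],"roll": 0},
    {"jaw": 1,"linear": [0.06,0,-0.081],"roll": 0},
    {"jaw": 1,"linear": [0.06,0,-0.081],"roll": 0},
    {"jaw": 1,"linear": [0.06,0,-0.081],"roll": 0},
    {"jaw": -0.3,"linear": [0.06,0,-0.081],"roll": 0},
    {"jaw": -0.3,"linear": [0.06,0,-0.081],"roll": 0},
    {"jaw": -0.3,"linear": [0.06,0,-0.081],"roll": 0},
    {"jaw": -0.3,"linear": [0.06,0,-0.081],"roll": 0},
  ],
)

```text
t: 20.8
tool_pos: [0.5607, 0.2213, 0.0255]
orientation: [-0.008, 1.575, 0.003]
force: [0.1, -0.8, 0.2]
opening: 0.0599
```

>>> apply_moves(
  series=[
    {"jaw": -0.3,"linear": [-0.04,0,0],"roll": 0},
    {"jaw": -0.7,"linear": [-0.14,0,0.03],"roll": 0},
    {"jaw": -0.7,"linear": [-0.15,0,0.07],"roll": 0},
    {"jaw": -0.7,"linear": [-0.15,0,0.07],"roll": 0},
    {"jaw": -0.7,"linear": [-0.15,0,0.07],"roll": 0},
  ],
)

```text
t: 21.42
tool_pos: [0.6018, 0.2216, 0.1138]
orientation: [-0.008, 1.578, 0.002]
force: [0.2, -0.6, -0.9]
opening: 0.079
```

```bash
python3 - <<'E'
from tools import *
look("w12",[("L",(.560,.221),.022,"brown",.0315),("Lw",(.56,.221),.04,"brass",.019)])
need(.602,-.114,.12)
E
```

```text
L [247.6 153.1] [63.9 65.4] exp dia 69.9 [0.5604 0.2209 0.022 ]
Lw [244.7 154.1] [56.3 65.5] exp dia 45.2 [0.5589 0.2185 0.04  ]
linear [-0.0084 -0.5594 -0.0031] yaw err deg 0.4
```

View pics/w12.png

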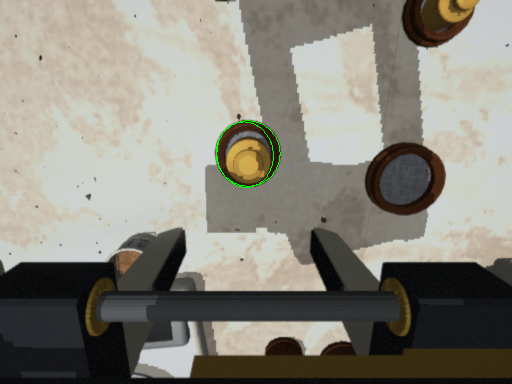

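The large weight is seated in its case (knob at (248,163)). Now the iron.

>>> apply_moves(
  series=[
    {"jaw": -1,"linear": [-0.008,-0.1,0],"roll": 0},
    {"jaw": -1,"linear": [-0.008,-0.2,0],"roll": 0},
    {"jaw": -1,"linear": [-0.008,-0.3,0],"roll": 0},
    {"jaw": -1,"linear": [-0.008,-0.4,-0.001],"roll": 0},
    {"jaw": -1,"linear": [-0.008,-0.5,-0.002],"roll": 0},
    {"jaw": -1,"linear": [-0.008,-0.559,-0.002],"roll": 0},
    {"jaw": -1,"linear": [-0.008,-0.559,-0.002],"roll": 0},
    {"jaw": -1,"linear": [-0.008,-0.559,-0.002],"roll": 0},
    {"jaw": -1,"linear": [-0.008,-0.559,-0.002],"roll": 0},
  ],
)

```text
t: 22.6
tool_pos: [0.6023, -0.1122, 0.1193]
orientation: [-0.01, 1.579, 0.004]
force: [-0.1, 0.8, -0.1]
opening: 0.0932
```

```bash
python3 - <<'E'
from tools import *
look("w13",[("iron",(.602,-.114),.026,"black",.023)])
need(.602,-.114,.011)
E
```

```text
iron [240.8 196.4] [46.7 50.9] exp dia 48.6 [ 0.6021 -0.119   0.026 ]
linear [ 0.1808 -0.0022  0.0006] yaw err deg 0.5
```

View pics/w13.png

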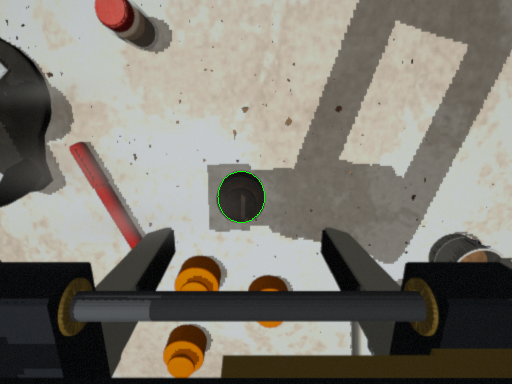

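Dark weight at (241,196), an isolated, correct target; the orange ones are 9 cm beyond. Descending.

>>> apply_moves(
  force=55,
  series=[
    {"jaw": -1,"linear": [0.08,-0.009,0],"roll": 0},
    {"jaw": -1,"linear": [0.15,-0.009,0],"roll": 0},
    {"jaw": -1,"linear": [0.18,-0.009,0],"roll": 0},
    {"jaw": -1,"linear": [0.18,-0.009,0.001],"roll": 0},
    {"jaw": 1,"linear": [0.18,-0.009,0.001],"roll": 0},
    {"jaw": 1,"linear": [0.18,-0.009,0.001],"roll": 0},
    {"jaw": 1,"linear": [0.18,-0.009,0.001],"roll": 0},
    {"jaw": 1,"linear": [0.18,-0.009,0.001],"roll": 0},
    {"jaw": 1,"linear": [0.18,-0.009,0.001],"roll": 0},
    {"jaw": 1,"linear": [0.18,-0.009,0.001],"roll": 0},
    {"jaw": 1,"linear": [0.18,-0.009,0.001],"roll": 0},
    {"jaw": 1,"linear": [0.17,-0.009,0.001],"roll": 0},
    {"jaw": 1,"linear": [0.14,-0.009,0.001],"roll": 0},
    {"jaw": 1,"linear": [0.11,-0.009,0.001],"roll": 0},
    {"jaw": 1,"linear": [0.09,-0.009,0.001],"roll": 0},
    {"jaw": 1,"linear": [0.09,-0.009,0.001],"roll": 0},
  ],
)

```text
t: 24.65
tool_pos: [0.6041, -0.1182, 0.0676]
orientation: [-0.011, 1.575, 0.003]
force: [-0.1, 0.1, -6.4]
opening: 0.0444
```

```bash
python3 - <<'E'
from tools import *
need(.50,.12,.065)
E
```

```text
linear [ 0.0033  0.3985 -0.17  ] yaw err deg 0.5
```

>>> apply_moves(
  series=[
    {"jaw": 1,"linear": [0,0.03,-0.02],"roll": 0},
    {"jaw": 1,"linear": [0,0.1,-0.05],"roll": 0},
    {"jaw": 1,"linear": [0,0.18,-0.09],"roll": 0},
    {"jaw": 1,"linear": [0,0.25,-0.13],"roll": 0},
    {"jaw": 1,"linear": [0,0.32,-0.165],"roll": 0},
    {"jaw": 1,"linear": [0,0.4,-0.19],"roll": 0},
    {"jaw": 1,"linear": [0,0.49,-0.19],"roll": 0},
    {"jaw": 1,"linear": [0,0.57,-0.18],"roll": 0},
    {"jaw": 1,"linear": [0,0.64,-0.13],"roll": 0},
    {"jaw": 1,"linear": [0,0.71,-0.08],"roll": 0},
    {"jaw": 1,"linear": [0,0.76,-0.02],"roll": 0},
    {"jaw": 1,"linear": [0,0.8,0.03],"roll": 0},
    {"jaw": 1,"linear": [0,0.815,0.055],"roll": 0},
    {"jaw": 1,"linear": [0,0.817,0.059],"roll": 0},
    {"jaw": 1,"linear": [0,0.817,0.059],"roll": 0},
    {"jaw": 1,"linear": [0,0.817,0.059],"roll": 0},
  ],
)

```text
t: 26.65
tool_pos: [0.6345, 0.3717, 0.065]
orientation: [-0.011, 1.576, 0.003]
force: [-0.4, 0.1, -5.1]
opening: 0.0445
```

```bash
python3 - <<'E'
from tools import *
look("w14",[("I",(.583,.371),.02,"brown",.0355)])
need(.583,.371,.023)
E
```

```text
I [249.3 148.8] [89.3 90.6] exp dia 96.7 [0.5837 0.3723 0.02  ]
linear [ 0.0709 -0.0003 -0.0858] yaw err deg 0.49
```

View pics/w14.png

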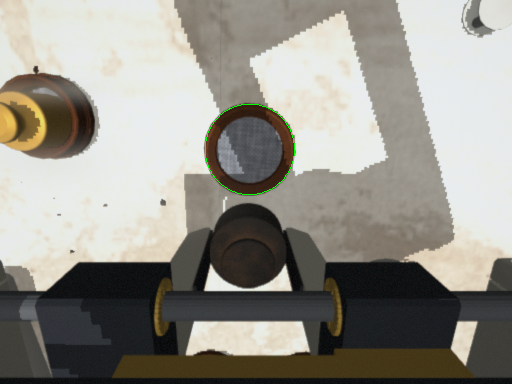

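Iron case fitted cleanly at (249,149), with the iron upright in the jaws. Placing.

>>> apply_moves(
  series=[
    {"jaw": 1,"linear": [0,0.001,-0.03],"roll": 0},
    {"jaw": 1,"linear": [0,0.001,-0.065],"roll": 0},
    {"jaw": 1,"linear": [0,0.001,-0.082],"roll": 0},
    {"jaw": 1,"linear": [0,0.001,-0.082],"roll": 0},
    {"jaw": 1,"linear": [0.025,0.001,-0.082],"roll": 0},
    {"jaw": 1,"linear": [0.05,0.001,-0.082],"roll": 0},
    {"jaw": 1,"linear": [0.065,0.001,-0.082],"roll": 0},
    {"jaw": 1,"linear": [0.07,0.001,-0.082],"roll": 0},
    {"jaw": 1,"linear": [0.071,0.001,-0.082],"roll": 0},
    {"jaw": 1,"linear": [0.071,0.001,-0.082],"roll": 0},
    {"jaw": -0.5,"linear": [0.071,0.001,-0.082],"roll": 0},
    {"jaw": -0.5,"linear": [0.071,0.001,-0.082],"roll": 0},
    {"jaw": -0.5,"linear": [0.071,0.001,-0.082],"roll": 0},
    {"jaw": -0.5,"linear": [0.071,0.001,-0.082],"roll": 0},
  ],
)

```text
t: 28.45
tool_pos: [0.5855, 0.3719, 0.0233]
orientation: [-0.01, 1.575, 0.003]
force: [0.0, 0.6, -0.2]
opening: 0.0695
```

>>> apply_moves(
  series=[
    {"jaw": -0.5,"linear": [-0.04,0,0],"roll": 0},
    {"jaw": -0.7,"linear": [-0.14,0,0],"roll": 0},
    {"jaw": -0.7,"linear": [-0.24,-0.05,-0.05],"roll": 0},
    {"jaw": -0.7,"linear": [-0.32,-0.1,-0.1],"roll": 0},
    {"jaw": -0.7,"linear": [-0.32,-0.15,-0.13],"roll": 0},
    {"jaw": -0.7,"linear": [-0.32,-0.15,-0.13],"roll": 0},
    {"jaw": -0.7,"linear": [-0.32,-0.15,-0.13],"roll": 0},
  ],
)

```text
t: 29.32
tool_pos: [0.5092, 0.2823, 0.2161]
orientation: [-0.01, 1.575, 0.003]
force: [0.7, 0.1, 0.6]
opening: 0.0791
```

```bash
python3 - <<'E'
from tools import *
p,K,Rc,o=cam("wrist"); a=p.copy()
t,K2,R2,o2=cam("scene")
b=cv2.resize(t[120:250,110:270],(512,416),interpolation=cv2.INTER_CUBIC)
print(proj(K,Rc,o,[.583,.372,.03]))
W=np.hstack([cv2.resize(a[0:290],(512,290)),np.zeros((290,0,3),np.uint8)])
cv2.imwrite("pics/fin.png",cv2.resize(np.vstack([W,b]),None,fx=.84,fy=.84))
# knob-top and case centres in the wrist view, expected if centred & seated
for n,x,y,h in(("I",.5837,.3723,.05),("L",.5604,.2209,.058),("M",.4408,.3776,.046),("S",.4113,.2,.038)):
    print(n,"wrist",proj(K,Rc,o,[x,y,h]).round(),"scene crop",((proj(K2,R2,o2,[x,y,h])-[110,120])*3.2*.84).round()+[0,244])
E
```

```text
[315.2719738  230.37264583]
I wrist [319. 237.] scene crop [191. 361.]
L wrist [197. 221.] scene crop [275. 406.]
M wrist [333. 120.] scene crop [ 72. 416.]
S wrist [177.  92.] scene crop [167. 500.]
```

View pics/fin.png

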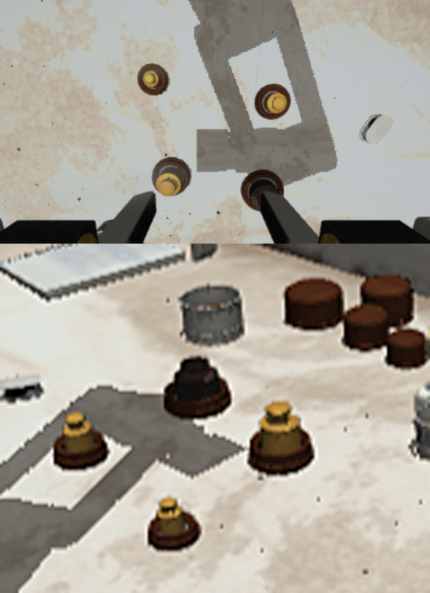

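All four weights stand upright in their cases. The knob tops match the predicted seated positions to within about 1.5 camera pixels: iron (195,361) against (191,361), large (278,406) against (275,406), medium (74,415) against (72,416), small (168,500) against (167,500). The gripper is clear, so I'm handing in.

```bash
python3 -c "
from plant import *
print(read_state()['t'],close_job())"
```

```text
the job is handed in; nothing more can be done
29.425 None
```

All four weights are back in their own cases, and I handed the job in at 29.4 s of the 99 s allowed. Each was gripped by its body and released with its base about 2–4 mm above the well floor, so each settled the last few millimetres.

- **Final check:** the scene camera showed all four upright and fully down, with the cases level. The knob tops were within about 1.5 camera pixels of where seated, centred weights should appear. No verdict was reported.
- **Bystanders:** the gripper never came close to the soil tin, the vial, the covers or the orange look-alikes. I did not re-measure the tin and the vial at the end.
- **Readings that disagreed:**
  - The first wrist-camera fits of the iron and medium cases were off because of shadow and a finger in the way. I re-measured both at close range before placing.
  - The jaws read 1.4–1.6 mm narrower than each weight's stated diameter. The lift forces for the small, large and iron weights matched their stated masses; the medium's was a little high, about 2.7 N for 200 g.

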